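# Feed a specimen carrier into the bench reader with a push stick

## Task

Load the bench reader: lay the metal specimen carrier lengthways in the open lead-in of the reader's channel and let go of it. Then pick up the wooden push stick and, with the stick only, feed the carrier through the narrow tunnel until it is firmly home against the hidden depth stop: once it is home keep pushing with about 12 newtons for half a second, and never with more than 20. Finally draw the stick out, lay it flat on the bench clear of the reader, and leave the carrier home and everything else where it stands.

Things in the scene. Friction and masses are not known exactly. Their poses are not given: they have to be found in the camera images.
- reader: bench reader fixed to the bench: aluminium base plate 180 x 84 x 6 mm with a straight channel, whose far half runs under a white housing with a grey top. Origin: on the bench, under the middle of the channel's open end; +x = feeding direction along the channel, z up. Channel floor 6 mm above the bench. The rails of its open part are 8 mm thick, their tops 16 mm above the bench
- lead_in (a point): middle of the open lead-in, on the channel floor, at reader x = 30 mm. From reader x = 0 to 55 mm the rails stand 34 mm apart; from 55 to 80 mm they narrow like a funnel to 27 mm
- tunnel_mouth (a point): middle of the tunnel's mouth, on the channel floor, at reader x = 80 mm. The tunnel runs from there to x = 173 mm, 27 mm wide and 40 mm high; housing 74 mm wide, its top 51 mm above the bench. Hidden inside is a stop on a stiff spring (6 N/mm), set to a different depth each time: its face lies anywhere from reader x = 124 to 158 mm
- shoe_face (a point): a steel spring shoe in the tunnel's right wall (reader -y), at reader x = 117 mm, bulging 5 mm into the tunnel with gentle ramps. It presses the carrier against the left wall: pushing past it takes up to about 7 N; the carrier then drags with 1 to 5 N and stays where it is left
- carrier: specimen carrier, aluminium block 44 (x) x 24 (y) x 34 (z) mm, about 0.12 kg, with a round specimen in its top; both ends alike. Origin: centre of its underside; x along its 44 mm length, z up. Starts on the bench
- push_stick: wooden push stick, about 0.09 kg. Origin: underside of its grip block (50 long (x) x 16 wide (y) x 36 mm high (z)), at the block's centre; a nose bar 12 mm wide and 16 mm high lies along +x, its underside level with the block's, its flat end at x = +175 mm. Starts flat on the bench
- push_stick_tip (a point): centre of the flat end face of the stick's nose (x = +175 mm, 8 mm above the stick's underside)
- vial_a: small screw-cap sample vial, 25 x 25 x 55 mm; bystander, leave it where it is. Origin: centre of its underside
- stopper_a: tapered rubber stopper, 33 x 33 x 30 mm; bystander, leave it where it is. Origin: centre of its underside
- marker_black: marker pen with a dark cap, lying, 12 x 126 x 14 mm; bystander, leave it where it is. Origin: centre of its underside
- bottle_amber: brown reagent bottle with dark cap, 58 x 58 x 125 mm; bystander, leave it where it is. Origin: centre of its underside
- tip_box: pipette-tip box with clear lid, 68 x 118 x 64 mm; bystander, leave it where it is. Origin: centre of its underside
- bottle_white: white reagent bottle with white cap, 52 x 52 x 112 mm; bystander, leave it where it is. Origin: centre of its underside
- beaker_s3: glass beaker, 70 x 65 x 98 mm; bystander, leave it where it is. Origin: centre of its underside

How it is judged:
By the outcome, as a careful person would: the job done as asked, in the order asked, and still so for the second after the job is handed in, with the robot touching nothing.
It also fails if it takes over 72 s, if anything falls off the work surface, if the arm or the gripper's body presses on something with over 40 N, if the wrist force passes 120 N, or if a joint passes its speed limit or range.

## Robot

A 7-joint arm with a two-finger parallel gripper is mounted at the origin on a cart in front of the work surface, level with it; the furniture and walls round the work are solid. World frame = base frame: x ahead of the robot, y to its left, z up, the work surface at z = 0. Lengths are in m, angles in rad, forces in N, time in s.
With the tool pointing down it reaches from about 0.4 to 0.875 m from the base axis. Payload 4.4 kg.
Tool frame: the origin (TCP) lies on the centre line of the jaws, within the pads' length; the fingertips stand 17 mm ahead of it and the grasp point (between the pads) lies 2 mm behind it; z points along the fingers, y is the line along which they close (so a half turn about z gives the same grasp; the last joint's range is limited). The gripper opens to 85 mm and grips with 20 to 120 N. Pads are 22 mm wide; open, the fingers measure 114 mm over their backs; the gripper's body (76 mm by 85 mm) begins 54 mm behind the grasp point. The pads swing forward as they close: fully open they stand 13 mm farther back than shut.
Start: joints at [-1.271, 0.628, 0.038, 1.517, -0.027, 0.996, -0.02], TCP at [0.232, 0.607, 0.248] pointing down, gripper open.
Joint ranges: [-3.06, 3.06], [-0.37, 2.12], [-1.25, 1.32], [0.18, 2.47], [-1.1, 4.24], [0.23, 1.98], [-2.94, 2.94]. Speed limits (rad/s): [2.57, 2.57, 3.14, 3.14, 3.14, 3.14, 3.14].

## Interface

Orientations are given as a rotation vector (axis times angle).
In Python, from plant import ctrl, viewer, job gives the robot as it stands.
- The arm moves only by the shell command python3 -m handwheel 'ROWS'. ROWS is JSON, one flat list of numbers, 7 for each row, row after row: the shift along the tool's x, y, z in m, then the turn, a rotation vector about the tool's x, y, z in degrees, then the gripper command: -1 is fully open, 1 is shut, values between are in proportion. In form: [dx, dy, dz, ax, ay, az, gripper, dx, dy, dz, ax, ay, az, gripper, ...]. A call has 1 to 8 rows; each row is the pose to reach, as a shift and turn from the pose commanded when the call began, along the tool's axes at that moment; what a row does not reach only later rows make up. A row lasts 1/8 s, in which the tool goes at most 62.5 mm and 10.7 degrees, less where a joint would pass 70% of its speed; a pose out of reach is approached as far as the arm can. A call with a gripper value outside its range is refused whole. The fingers move at their own pace and stop on an object; the grip force is fixed at half the most. Time passes only in rows, so rows that repeat a pose let the fingers close. It gives the time, the measured TCP pose, the force, the opening and the grip force at its end, in the units of the state.
- ctrl.get_state(): the state, without advancing time (a new reading comes with each control period).
- viewer.grab_frame(name): name is "scene" or "top" or "wrist"; returns (picture, depth): 384x512x3 uint8, blue, green, red; 384x512 float32, m along the optical axis (not along the pixel's ray), 0 where there is no reading.
- viewer.get_calibration(name): a dict with "vertical_fov" (degrees; the focal length in pixels is half the picture's height over the tangent of half this angle, whatever the lens; pixels are square), "cx", "cy" (the principal point, pixels), "D" ([k1, k2, p1, p2, k3] as OpenCV has them; the pictures are not rectified), "pose" (4x4, takes a point from camera to world coordinates); the wrist camera has in their place "hand_eye" (4x4, takes a point from camera to tool coordinates, whose origin is the TCP and whose axes are the flange's). Camera axes: x right, y down, z forward; pixel columns grow to the right and rows downward; lengths in m; the calibration is good to about 2 mm. A picture is of the moment at which its call begins: read the wrist's pose just before it. get_calibration takes no time and is no camera call.
- job.finish_job(): hands the job in; it is judged then, once.
The state is a dict: "time_s": time; "joint_pos": joint angles; "qd": joint speeds; "joint_efforts": joint torques, N m; "tool_pos": TCP position; "eef_rot": TCP orientation; "force": force on the tool from outside, world axes, zero at the start; "wrist_torque": the same for the moment, N m; "opening": opening from 0.0 (shut) to 1.0 (fully open); "finger_force": force on a finger pad.
Only numpy, scipy, OpenCV 4.12 (cv2) and the standard library are available. Lean on these libraries where they do the work, as an engineer would, in place of code of your own. Each camera call takes 0.05 s, during which the arm holds its last target. There are 200 camera calls.

## Working session

There is one attempt and no reset: what is moved stays moved. The work goes in short steps, Python scripts to look and compute and a shell command to move; the robot and the scene stay as the last step left them, time stands still between calls to the robot, and variables do not carry over. Pictures are saved under pics/ and viewed, at most 10 in all, crops included, and the job is handed in when it is done.

```bash
ls; mkdir -p pics; python3 - <<'E'
from plant import ctrl, viewer, job
import cv2,numpy as np
for n in("scene","top"):
    p,d=viewer.grab_frame(n); cv2.imwrite(f"pics/{n}0.png",p); np.save(f"pics/{n}0.npy",d)
    c=viewer.get_calibration(n); print(n,{k:np.round(v,4).tolist() for k,v in c.items()})
s=ctrl.get_state();print(s)
print(viewer.get_calibration("wrist"))
E
```

```text
pics
scene {'vertical_fov': 43.8751, 'cx': 257.7028, 'cy': 190.4738, 'D': [-0.032, 0.0, 0.0, 0.0, 0.0], 'pose': [[0.8794, -0.3261, 0.3468, 0.0609], [-0.4758, -0.6258, 0.6181, -0.8162], [0.0155, -0.7086, -0.7055, 0.9837], [0.0, 0.0, 0.0, 1.0]]}
top {'vertical_fov': 48.775, 'cx': 256.0848, 'cy': 191.8758, 'D': [-0.0563, 0.0, 0.0, 0.0, 0.0], 'pose': [[0.0245, -0.9845, 0.1737, 0.2652], [-0.9993, -0.0287, -0.0221, 0.0473], [0.0268, -0.173, -0.9846, 1.5257], [0.0, 0.0, 0.0, 1.0]]}
{'time_s': 0.1, 'joint_pos': array([-1.27078264,  0.62925471,  0.03841673,  1.51825026, -0.02698028,
        0.99628171, -0.02002087]), 'qd': array([-0.00092948, -0.00279393,  0.00094216, -0.00248272, -0.00096585,
        0.00093928, -0.00212466]), 'joint_efforts': array([ 2.50733414e-03, -5.64537156e+01,  1.23038158e+00, -1.93976158e+01,
        1.13332935e-02,  5.37778586e-03, -4.04085682e-06]), 'tool_pos': array([0.23228714, 0.60652467, 0.24748548]), 'eef_rot': array([-5.71347479e-01, -3.08890682e+00,  2.59444732e-03]), 'force': array([ 0.16123988, -0.26594949, -0.79912181]), 'wrist_torque': array([ 0.02852253,  0.01588837, -0.02359445]), 'finger_force': 0.0, 'opening': 0.9994620665607146}
{'vertical_fov': 62.675821489773256, 'cx': 247.39546026874547, 'cy': 187.56305980030413, 'D': array([-0.04858546,  0.        ,  0.        ,  0.        ,  0.        ]), 'hand_eye': array([[-8.62928652e-04, -9.51581109e-01, -3.07396566e-01,
         7.95237529e-02],
       [ 9.99999584e-01, -9.12154910e-04,  1.64643609e-05,
         5.69034986e-04],
       [-2.96060462e-04, -3.07396424e-01,  9.51581500e-01,
        -1.24471404e-01],
       [ 0.00000000e+00,  0.00000000e+00,  0.00000000e+00,
         1.00000000e+00]])}
```

View pics/top0.png

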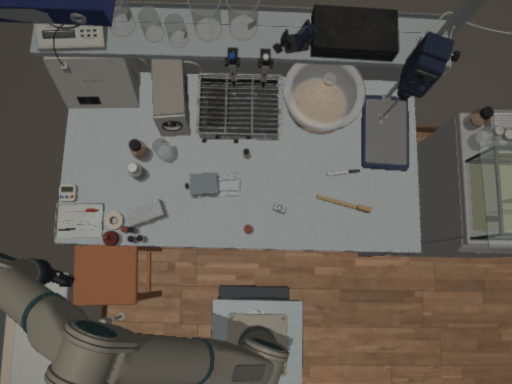

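View pics/scene0.png

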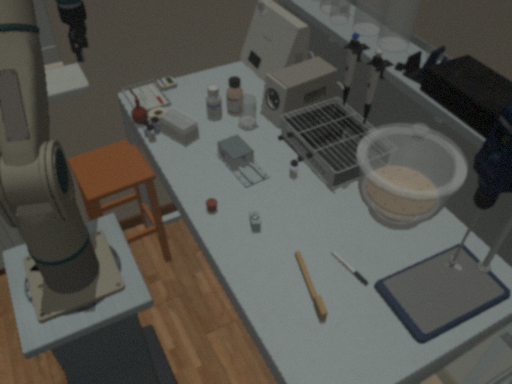

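The top view shows the reader housing at (204,184) with the open channel end at about (240,184), feeding to the left (+y). The carrier is at (279,209). The stick runs from its tip at (318,198) to its block at (368,209). The scene view agrees.

```bash
cat > h.py <<'E'
from plant import ctrl, viewer, job
import cv2,numpy as np
from scipy.spatial.transform import Rotation as R
def K(c):
    f=192/np.tan(np.radians(c["vertical_fov"]/2)); return np.array([[f,0,c["cx"]],[0,f,c["cy"]],[0,0,1.]])
def pose(n,s=None):
    c=viewer.get_calibration(n)
    if n!="wrist": return c["pose"],c
    T=np.eye(4);T[:3,:3]=R.from_rotvec(s["eef_rot"]).as_matrix();T[:3,3]=s["tool_pos"]
    return T@c["hand_eye"],c
def rays(n,uv,s=None):
    T,c=pose(n,s); q=cv2.undistortPoints(np.array(uv,float).reshape(-1,1,2),K(c),c["D"])[:,0]
    return T[:3,3],np.c_[q,np.ones(len(q))]@T[:3,:3].T
def onz(n,uv,z,s=None):
    o,r=rays(n,uv,s); return o+r*((z-o[2])/r[:,2])[:,None]
def cloud(n,d,s=None):
    v,u=np.mgrid[:384,:512]; o,r=rays(n,np.stack([u,v],-1).reshape(-1,2),s)
    return (o+r*d.reshape(-1,1)).reshape(384,512,3)
def proj(n,P,s=None):
    T,c=pose(n,s);Ti=np.linalg.inv(T)
    return cv2.projectPoints(np.array(P,float).reshape(-1,1,3),cv2.Rodrigues(Ti[:3,:3])[0],Ti[:3,3],K(c),c["D"])[0][:,0]
def totool(P,s=None):
    s=s or ctrl.get_state(); return R.from_rotvec(s["eef_rot"]).inv().apply(np.array(P)-s["tool_pos"])
E
python3 - <<'E'
from h import *
print(onz("top",[(279,209),(318,198),(368,209),(229,184),(240,184)],0.02).round(3))
s=ctrl.get_state();print(R.from_rotvec(s["eef_rot"]).as_matrix().round(3))
d=np.load("pics/top0.npy");P=cloud("top",d)
for u,v in[(279,209),(345,203),(365,209),(204,184),(290,240)]:print(P[v,u].round(3))
d=np.load("pics/scene0.npy");P=cloud("scene",d)
for u,v in[(255,218),(235,150),(318,305),(300,256)]:print(P[v,u].round(3))
E
```

```text
[[ 0.471 -0.07   0.02 ]
 [ 0.515 -0.211  0.02 ]
 [ 0.48  -0.394  0.02 ]
 [ 0.557  0.112  0.02 ]
 [ 0.558  0.072  0.02 ]]
[[-0.934  0.358 -0.001]
 [ 0.358  0.934 -0.002]
 [-0.    -0.002 -1.   ]]
[ 0.468 -0.069  0.038]
[ 0.5   -0.311  0.013]
[ 0.477 -0.378  0.037]
[0.548 0.199 0.053]
[ 0.362 -0.114 -0.003]
[ 0.471 -0.073  0.035]
[0.542 0.187 0.049]
[ 0.473 -0.374  0.035]
[ 0.521 -0.224  0.014]
```

```bash
python3 -m handwheel '[-0.05,-0.05,0,0,0,-3,-1, -0.1,-0.1,0,0,0,-6,-1, -0.14,-0.14,0,0,0,-9,-1, -0.18,-0.18,0,0,0,-12,-1, -0.22,-0.22,0,0,0,-15,-1, -0.26,-0.26,0,0,0,-18,-1, -0.3,-0.3,-0.01,0,0,-20,-1, -0.33,-0.33,-0.02,0,0,-20.95,-1]'
python3 -c "
from h import *
s=ctrl.get_state();print(R.from_rotvec(s['eef_rot']).as_matrix().round(3),totool([.5,0,.27]))"
```

```text
time_s: 1.1
tool_pos: [0.4231, 0.1781, 0.2683]
eef_rot: [-0.003, -3.141, 0.001]
force: [0.1, 0.5, 0.8]
opening: 1.003
finger_force: 0.0
[[-1.     0.002 -0.001]
 [ 0.002  1.    -0.001]
 [ 0.001 -0.001 -1.   ]] [-0.07720195 -0.17795218 -0.00156932]
```

```bash
python3 -m handwheel '[-0.02,-0.05,0,0,0,0,-1, -0.04,-0.1,0,0,0,0,-1, -0.06,-0.14,0,0,0,0,-1, -0.077,-0.168,0,0,0,0,-1, -0.077,-0.178,0,0,0,0,-1, -0.077,-0.178,0,0,0,0,-1]'
python3 - <<'E'
from h import *
s=ctrl.get_state();p,d=viewer.grab_frame("wrist")
cv2.imwrite("pics/w1.png",p);np.save("pics/w1.npy",d);np.save("pics/w1s.npy",s,allow_pickle=True)
cv2.imwrite("pics/w1b.png",cv2.resize(p,(768,576),interpolation=cv2.INTER_CUBIC))
E
```

```text
time_s: 1.85
tool_pos: [0.4987, 0.0029, 0.268]
eef_rot: [-0.001, -3.14, -0.0]
force: [0.1, -0.5, -0.5]
opening: 1.001
finger_force: 0.0
```

View pics/w1b.png

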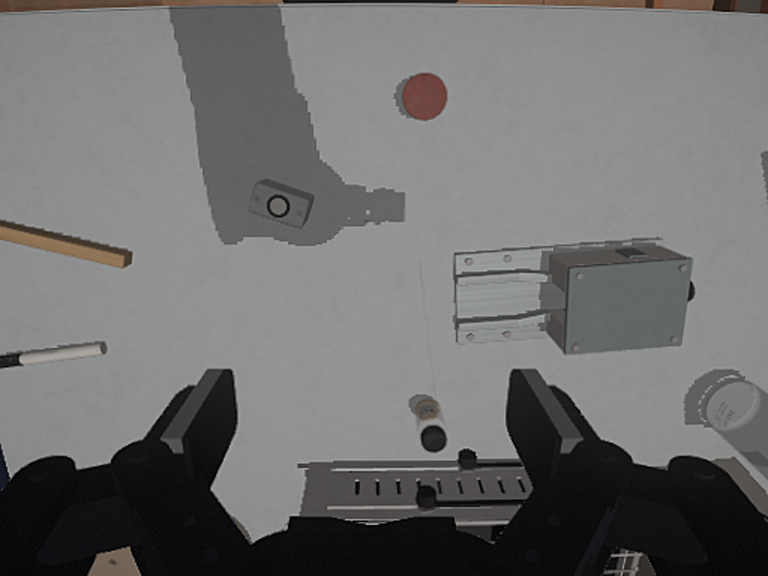

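The wrist view (1.5x) shows the carrier top, tilted about 20 degrees, centred at (280,205). The reader base is at (455..690, 240..353) with its open end at x=455. The stick tip is at (130,257), the vial at (430,430) and the stopper at (424,97).

```bash
python3 - <<'E'
from h import *
s=np.load("pics/w1s.npy",allow_pickle=True).item();d=np.load("pics/w1.npy");P=cloud("wrist",d,s)
P[d==0]=np.nan
def fit(name,u0,u1,v0,v1,z0,z1):
    Q=P[int(v0/1.5):int(v1/1.5),int(u0/1.5):int(u1/1.5)].reshape(-1,3); Q=Q[(Q[:,2]>z0)&(Q[:,2]<z1)]
    r=cv2.minAreaRect((Q[:,:2]*1000).astype(np.float32));print(name,len(Q),"c",np.round(r[0],1),"size",np.round(r[1],1),"ang",round(r[2],2),"z",np.median(Q[:,2]).round(4))
fit("bench",300,400,260,360,-.02,.02)
fit("carrier",235,325,165,240,.03,.045)
fit("housing",530,705,225,365,.045,.06)
fit("rails",440,548,225,365,.012,.02)
fit("tip",0,140,210,275,.01,.025)
fit("vial",400,450,390,455,.045,.07)
fit("stopper",390,460,60,130,.024,.04)
# corners by picking
print("plate end z6",onz("wrist",np.array([(455,254),(455,343)])/1.5,.006,s).round(4))
print("housing top",onz("wrist",np.array([(567,269),(690,259),(687,345),(566,353)])/1.5,.051,s).round(4))
print("rail ends z16",onz("wrist",np.array([(456,282),(456,318)])/1.5,.016,s).round(4))
p=cv2.imread("pics/w1.png")
cv2.imwrite("pics/w1c.png",np.hstack([cv2.resize(p[100:170,150:220],(560,560),interpolation=cv2.INTER_CUBIC)]))
cv2.imwrite("pics/w1d.png",cv2.resize(p[145:245,295:475],(792,440),interpolation=cv2.INTER_CUBIC))
E
```

```text
bench 4403 c [573.8 -17. ] size [90.2 96.1] ang 89.84 z -0.0013
carrier 786 c [473.9 -67.5] size [44.4 24. ] ang 70.92 z 0.0327
housing 4769 c [551.6 205.3] size [74.9 98.1] ang 4.78 z 0.0499
rails 752 c [558.9 115.8] size [50.7 77.4] ang 4.52 z 0.0146
tip 833 c [ 509.7 -256.6] size [107.9  12.9] ang 76.0 z 0.0144
vial 244 c [670.7  56.9] size [21.9 20.7] ang 49.79 z 0.0534
stopper 739 c [396.3  42. ] size [31.7 32. ] ang 81.56 z 0.0289
plate end z6 [[0.5198 0.0746 0.006 ]
 [0.6022 0.079  0.006 ]]
housing top [[0.5199 0.1524 0.051 ]
 [0.5119 0.2478 0.051 ]
 [0.5843 0.2606 0.051 ]
 [0.5904 0.1607 0.051 ]]
rail ends z16 [[0.5414 0.0749 0.016 ]
 [0.5739 0.0766 0.016 ]]
```

View pics/w1d.png

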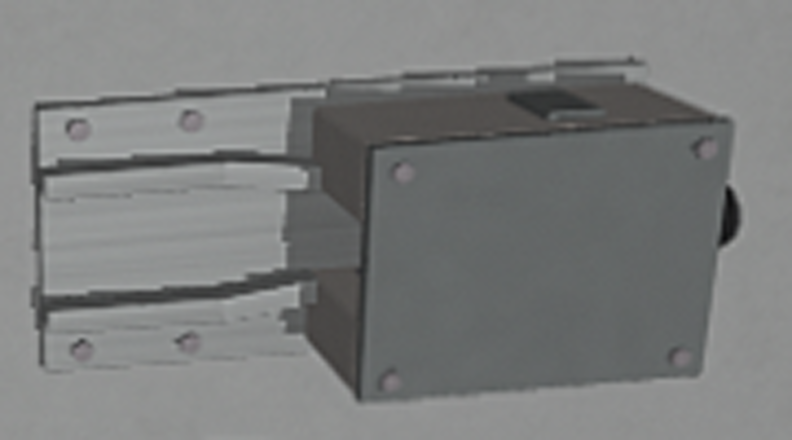

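The zoomed reader shows clean rails and the funnel into the housing, with a slight yaw. I put the reader origin at about (0.562, 0.077) with +x heading 94.65°, the carrier at (0.474, -0.0675) heading 70.9°, and the stick heading about 76°.

```bash
python3 -m handwheel '[0.003,-0.01,0.01,0,0,10,-1, 0.006,-0.02,0.02,0,0,20,-1, 0.01,-0.03,0.04,0,0,30,-1, 0.014,-0.04,0.06,0,0,40,-1, 0.018,-0.05,0.08,0,0,50,-1, 0.022,-0.06,0.1,0,0,60,-1, 0.025,-0.07,0.12,0,0,70,-1, 0.025,-0.07,0.13,0,0,80,-1]'
python3 -m handwheel '[0,0,0,0,0,10,-1, 0,0,0,0,0,20,-1, 0,0,0,0,0,29,-1, 0,0,0,0,0,29,-1, 0,0,0,0,0,29,-1]'
python3 - <<'E'
from h import *
s=ctrl.get_state();p,d=viewer.grab_frame("wrist");P=cloud("wrist",d,s)
cv2.imwrite("pics/w2.png",p);print(s["joint_pos"].round(2))
m=(P[...,2]>.028)&(P[...,2]<.045)&(np.hypot(P[...,0]-.474,P[...,1]+.0675)<.035)&(d>0)
Q=P[m];r=cv2.minAreaRect((Q[:,:2]*1000).astype(np.float32));print(len(Q),r,Q[:,2].mean())
print(totool([*np.array(r[0])/1000,.033],s)); M=R.from_rotvec(s["eef_rot"]).as_matrix();print(np.degrees(np.arctan2(M[1,1],M[0,1])),M.round(3))
E
```

```text
time_s: 2.9
tool_pos: [0.4735, -0.0659, 0.1375]
eef_rot: [-2.024, -2.4, 0.001]
force: [-0.1, 1.4, 0.3]
opening: 0.998
finger_force: 0.0
time_s: 3.52
tool_pos: [0.4745, -0.066, 0.1383]
eef_rot: [-2.553, -1.829, -0.001]
force: [1.0, -0.0, -0.9]
opening: 0.999
finger_force: 0.0
[-0.24  0.61  0.47  2.1  -0.53  0.55  0.29]
1661 ((474.9358215332031, -66.93452453613281), (43.38754653930664, 23.96085548400879), 70.4771499633789) 0.032775993380150054
[-0.00077598  0.00075542  0.10531467]
-18.764010206894298 [[ 0.322  0.947 -0.   ]
 [ 0.947 -0.322  0.001]
 [ 0.001 -0.    -1.   ]]
```

View pics/w2.png

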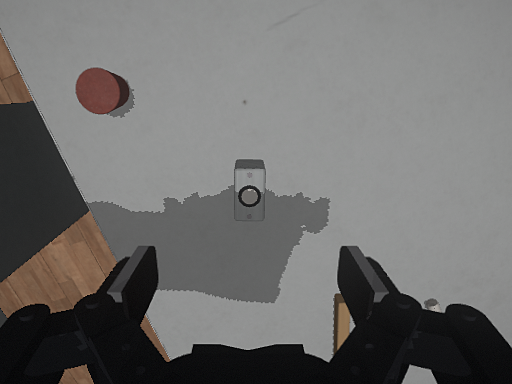

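The carrier sits at (249,195), square and centred between the jaws.

```bash
python3 -m handwheel '[-0.001,0.001,0.025,0,0,0,-1, -0.001,0.001,0.055,0,0,0,-1, -0.001,0.001,0.08,0,0,0,-1, -0.001,0.001,0.098,0,0,0,-1, -0.001,0.001,0.105,0,0,0,-1, -0.001,0.001,0.105,0,0,0,-1, -0.001,0.001,0.105,0,0,0,0.2, -0.001,0.001,0.105,0,0,0,1]'
python3 -m handwheel '[0,0,0,0,0,0,1, 0,0,0,0,0,0,1, 0,0,0,0,0,0,1, 0,0,0,0,0,0,1, 0,0,0,0,0,0,1]'
```

```text
time_s: 4.58
tool_pos: [0.4756, -0.0684, 0.0339]
eef_rot: [2.557, 1.824, 0.001]
force: [-0.1, 0.4, -0.3]
opening: 0.601
finger_force: 0.0
time_s: 5.2
tool_pos: [0.4755, -0.0684, 0.0338]
eef_rot: [2.557, 1.824, 0.001]
force: [-1.1, 0.9, 5.5]
opening: 0.26
finger_force: 59.4
```

```bash
python3 -m handwheel '[0,0,-0.025,0,0,0,1, 0,0,-0.055,0,0,0,1, 0.04,0.005,-0.066,0,0,-5,1, 0.08,0.01,-0.066,0,0,-10,1, 0.12,0.015,-0.066,0,0,-15,1, 0.155,0.02,-0.066,0,0,-20,1, 0.18,0.024,-0.066,0,0,-23.4,1, 0.1915,0.024,-0.066,0,0,-23.4,1]'
python3 -m handwheel '[0,0,0,0,0,0,1,0,0,0,0,0,0,1]'
python3 - <<'E'
from h import *
s=ctrl.get_state();p,d=viewer.grab_frame("wrist");P=cloud("wrist",d,s)
cv2.imwrite("pics/w3.png",p);np.save("pics/w3.npy",P);np.save("pics/w3s.npy",s,allow_pickle=True)
M=R.from_rotvec(s["eef_rot"]).as_matrix();print(np.degrees(np.arctan2(M[1,1],M[0,1])),M[2])
print(totool([.5597,.1052,.041],s))
E
```

```text
time_s: 6.2
tool_pos: [0.5604, 0.1064, 0.099]
eef_rot: [-2.133, -2.306, -0.0]
force: [-0.2, -0.7, -1.0]
opening: 0.263
finger_force: 59.2
time_s: 6.45
tool_pos: [0.5595, 0.1032, 0.0992]
eef_rot: [2.137, 2.302, -0.002]
force: [-0.1, 0.5, -2.0]
opening: 0.265
finger_force: 59.2
4.258791832316951 [-9.84383925e-04 -1.03949824e-03 -9.99998975e-01]
[0.00205884 0.00037082 0.05823339]
```

View pics/w3.png

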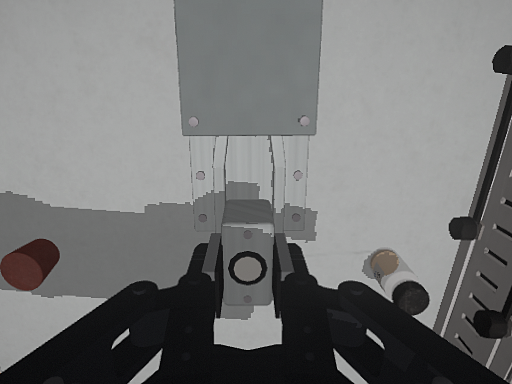

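The carrier is held at (247,268), with the channel ahead at columns 222–275 and the housing's front edge at row 135. I'll refine the reader's centreline from this closer view.

```bash
python3 - <<'E'
from h import *
s=np.load("pics/w3s.npy",allow_pickle=True).item();P=np.load("pics/w3.npy")
a=np.radians(94.65);e=np.array([np.cos(a),np.sin(a)]);n=np.array([-e[1],e[0]]);o=np.array([.562,.0768])
L=(P[...,:2]-o)@np.c_[e,n]*1000; Z=P[...,2]*1000
m=(Z>46)&(Z<54)&(L[...,0]>70)&(abs(L[...,1])<50)
for lo in range(80,160,15):
    y=L[...,1][m&(L[...,0]>lo)&(L[...,0]<lo+15)]
    if len(y)>30: print("housing",lo,y.min().round(1),y.max().round(1),((y.min()+y.max())/2).round(2))
print("front",np.percentile(L[...,0][m],1),np.median(Z[m]))
# rails: z 11..18
m=(Z>11.5)&(Z<18)&(abs(L[...,1])<32)
for lo in range(35,80,9):
    y=L[...,1][m&(L[...,0]>lo)&(L[...,0]<lo+9)]
    yl,yr=y[y>0],y[y<0]
    if len(yl)>5 and len(yr)>5: print("rail",lo,yr.min().round(1),yr.max().round(1),yl.min().round(1),yl.max().round(1))
m=(Z>1.5)&(Z<9)&(abs(L[...,1])<48)
for lo in range(40,80,9):
    y=L[...,1][m&(L[...,0]>lo)&(L[...,0]<lo+9)]
    if len(y)>5: print("plate",lo,y.min().round(1),y.max().round(1))
# carrier top
u=P[(Z>80)&(Z<112)&(abs(L[...,1])<10)&(L[...,0]>0)&(L[...,0]<75)]
Lc=(u[:,:2]-o)@np.c_[e,n]*1000;print("carrier",Lc.min(0),Lc.max(0),np.median(u[:,2]))
print("tcp",((s["tool_pos"][:2]-o)@np.c_[e,n]*1000).round(1))
E
```

```text
housing 80 -37.8 36.7 -0.52
housing 95 -37.4 36.9 -0.28
housing 110 -37.7 36.8 -0.43
housing 125 -37.9 36.6 -0.63
housing 140 -37.7 36.6 -0.54
front 81.13520628196437 49.86739554212831
rail 35 -24.9 -17.2 16.9 24.7
rail 44 -25.4 -17.6 16.7 24.6
rail 53 -25.1 -16.8 15.6 24.1
rail 62 -24.2 -15.2 14.2 23.1
rail 71 -22.6 -14.6 14.0 22.1
plate 40 -42.4 41.8
plate 49 -42.2 41.7
plate 58 -42.5 41.9
plate 67 -42.1 41.7
carrier [ 6.05188726 -9.99529084] [49.89154849  9.99923601] 0.0981787112489866
tcp [26.5  0.3]
```

```bash
python3 -m handwheel '[0.001,0.0005,0.02,0,0,-0.4,1, 0.002,0.0005,0.035,0,0,-0.4,1, 0.002,0.0005,0.048,0,0,-0.4,1, 0.002,0.0005,0.054,0,0,-0.4,1, 0.002,0.0005,0.057,0,0,-0.4,1, 0.002,0.0005,0.0585,0,0,-0.4,1, 0.002,0.0005,0.0585,0,0,-0.4,1]'
```

```text
time_s: 7.38
tool_pos: [0.5608, 0.1068, 0.041]
eef_rot: [2.126, 2.312, 0.001]
force: [0.9, 0.1, -1.8]
opening: 0.264
finger_force: 59.2
```

```bash
python3 -m handwheel '[0,0,0.001,0,0,0,1, 0,0,0.0015,0,0,0,1, 0,0,0.0015,0,0,0,0.3, 0,0,0.0015,0,0,0,0, 0,0,0.0015,0,0,0,-0.3, 0,0,0.0015,0,0,0,-0.3]'
python3 -m handwheel '[0,0,-0.02,0,0,0,-0.3, 0,0,-0.05,0,0,0,-0.3, -0.02,0,-0.08,0,0,0,-0.5, -0.05,0,-0.1,0,0,0,-0.5, -0.09,0,-0.1,0,0,0,-0.5,-0.09,0,-0.1,0,0,0,-0.5]'
python3 - <<'E'
from h import *
s=ctrl.get_state();p,d=viewer.grab_frame("wrist");P=cloud("wrist",d,s);cv2.imwrite("pics/w4.png",p)
a=np.radians(94.65);e=np.array([np.cos(a),np.sin(a)]);n=np.array([-e[1],e[0]]);o=np.array([.562,.0768])
L=(P[...,:2]-o)@np.c_[e,n]*1000; Z=P[...,2]*1000
m=(Z>34)&(Z<46)&(abs(L[...,1])<20)&(L[...,0]<70)&(L[...,0]>-10)
print(cv2.minAreaRect(L[m].astype(np.float32)),np.median(Z[m]))
M=R.from_rotvec(s["eef_rot"]).as_matrix();print(np.degrees(np.arctan2(M[1,1],M[0,1])))
# stick block target approx
print(totool([.477,-.378,.16],s),s["tool_pos"],s["joint_pos"].round(2))
E
```

```text
time_s: 8.12
tool_pos: [0.5606, 0.1068, 0.0392]
eef_rot: [-2.127, -2.312, 0.0]
force: [0.3, -0.6, -0.2]
opening: 0.654
finger_force: 0.0
time_s: 8.88
tool_pos: [0.5684, 0.0126, 0.1401]
eef_rot: [2.132, 2.304, -0.001]
force: [-0.5, -0.2, 0.3]
opening: 0.751
finger_force: 0.0
((30.919921875, -0.7110185623168945), (43.66555404663086, 23.849035263061523), 0.4952298104763031) 38.943272101571004
4.4365905336736295
[-0.38238363 -0.12133808 -0.01910568] [0.56842494 0.01257539 0.14006152] [-0.34  0.69  0.42  1.86 -0.43  0.68  0.41]
```

```bash
python3 -m handwheel '[-0.045,-0.015,-0.01,0,0,3,-1, -0.095,-0.03,-0.02,0,0,6,-1, -0.145,-0.045,-0.02,0,0,9,-1, -0.2,-0.06,-0.02,0,0,12,-1, -0.25,-0.08,-0.02,0,0,15,-1, -0.3,-0.095,-0.02,0,0,18.4,-1, -0.35,-0.11,-0.02,0,0,18.4,-1, -0.382,-0.121,-0.02,0,0,18.4,-1]'
python3 -m handwheel '[0,0,0,0,0,0,-1,0,0,0,0,0,0,-1]'
python3 - <<'E'
from h import *
s=ctrl.get_state();p,d=viewer.grab_frame("wrist");P=cloud("wrist",d,s);cv2.imwrite("pics/w5.png",p)
Z=P[...,2]; near=(np.hypot(P[...,0]-.477,P[...,1]+.378)<.06)&(d>0)
for z0,z1 in((.028,.042),(.009,.02)):
    m=(Z>z0)&(Z<z1)&(near if z0>.02 else (np.hypot(P[...,0]-.5,P[...,1]+.3)<.15)&(P[...,0]<.535))
    Q=P[m];print(len(Q),cv2.minAreaRect((Q[:,:2]*1000).astype(np.float32)),np.median(Q[:,2]))
M=R.from_rotvec(s["eef_rot"]).as_matrix();print(np.degrees(np.arctan2(M[1,1],M[0,1])),s["tool_pos"],s["joint_pos"].round(2))
E
```

```text
time_s: 9.93
tool_pos: [0.4791, -0.3752, 0.159]
eef_rot: [2.47, 1.942, -0.001]
force: [-0.4, 0.4, 0.4]
opening: 1.003
finger_force: 0.0
time_s: 10.18
tool_pos: [0.4802, -0.3716, 0.1587]
eef_rot: [-2.466, -1.944, -0.002]
force: [0.0, 1.1, -0.5]
opening: 1.0
finger_force: 0.0
1079 ((481.3078308105469, -374.13787841796875), (49.634971618652344, 15.592060089111328), 76.09158325195312) 0.03445637304671828
2335 ((500.5884704589844, -292.61199951171875), (124.06404113769531, 15.70938491821289), 76.57662963867188) 0.014755542283388323
-13.505353528271645 [ 0.48024352 -0.37159032  0.15866813] [ 0.33  0.72  0.47  1.73 -0.44  0.79  0.77]
```

View pics/w5.png

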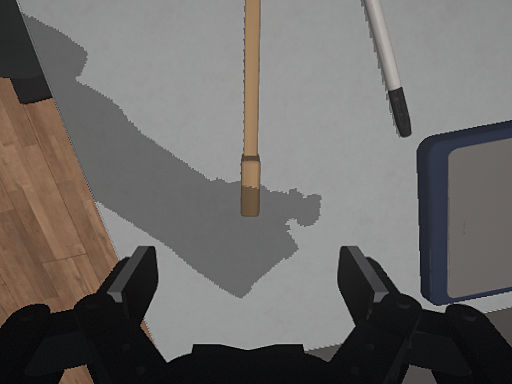

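The stick block is at (250,190) in line with the jaws; the marker and tray are well clear.

```bash
python3 -m handwheel '[-0.002,0.0015,0.03,0,0,0.4,-1, -0.002,0.0015,0.065,0,0,0.4,-1, -0.002,0.0015,0.1,0,0,0.4,-1, -0.002,0.0015,0.122,0,0,0.4,-1, -0.002,0.0015,0.132,0,0,0.4,-1, -0.002,0.0015,0.132,0,0,0.4,0, -0.002,0.0015,0.132,0,0,0.4,0.5, -0.002,0.0015,0.132,0,0,0.4,1]'
python3 -m handwheel '[0,0,0,0,0,0,1, 0,0,0,0,0,0,1, 0,0,0,0,0,0,1, 0,0,0,0,0,0,1]'
```

```text
time_s: 11.22
tool_pos: [0.481, -0.3763, 0.0283]
eef_rot: [2.474, 1.933, 0.001]
force: [-0.4, 1.1, 0.9]
opening: 0.377
finger_force: 0.0
time_s: 11.72
tool_pos: [0.4809, -0.3764, 0.0282]
eef_rot: [2.475, 1.933, 0.001]
force: [0.3, 0.2, 6.7]
opening: 0.176
finger_force: 59.2
```

```bash
python3 -m handwheel '[0,0,-0.02,0,0,0,1, 0,0,-0.045,0,0,0,1, 0.03,0.003,-0.05,0,0,-3,1, 0.075,0.008,-0.05,0,0,-6,1, 0.12,0.012,-0.05,0,0,-9,1, 0.165,0.017,-0.05,0,0,-12,1, 0.21,0.021,-0.05,0,0,-15,1, 0.245,0.025,-0.05,0,0,-18.5,1]'
python3 -m handwheel '[0,0,0,0,0,0,1,0,0,0,0,0,0,1,0,0,0,0,0,0,1]'
cat > st.py <<'E'
from h import *
a=np.radians(94.65);e=np.array([np.cos(a),np.sin(a)]);n=np.array([-e[1],e[0]]);o=np.array([.562,.0768])+n*-.0005
def rd(s):
    M=R.from_rotvec(s["eef_rot"]).as_matrix(); t=(s["tool_pos"][:2]-o)@np.c_[e,n]*1000
    th=np.degrees(np.arctan2(M[1,0],M[0,0]))-94.65; F=s["force"][:2]@np.c_[e,n]
    return t,th,F
if __name__=="__main__":
    s=ctrl.get_state();t,th,F=rd(s); print("TCP rd",t.round(1),"z",(s["tool_pos"][2]*1000).round(1),"yaw err",round(th,2),"tip",(t+177*np.array([np.cos(np.radians(th)),np.sin(np.radians(th))])).round(1),"F",F.round(1),"t",round(s["time_s"],2))
E
python3 st.py; python3 - <<'E'
from st import *
s=ctrl.get_state();p,d=viewer.grab_frame("wrist");P=cloud("wrist",d,s);cv2.imwrite("pics/w6.png",p)
L=(P[...,:2]-o)@np.c_[e,n]*1000;Z=P[...,2]*1000;t,_,_=rd(s);z=s["tool_pos"][2]*1000
m=(d>0)&(abs(Z-(z-28.2+15))<7)&(abs(L[...,1]-t[1])<40)&(L[...,0]>t[0]+40)&(L[...,0]<t[0]+200)
print(m.sum(),cv2.minAreaRect(L[m].astype(np.float32)),np.median(Z[m]),z,L[...,0][m].max())
for lo in (50,90,130,160):
    k=m&(L[...,0]>t[0]+lo)&(L[...,0]<t[0]+lo+15);print(lo,L[k].mean(0) if k.any() else None, np.median(Z[k]) if k.any() else 0)
E
```

```text
time_s: 12.72
tool_pos: [0.5647, -0.142, 0.0782]
eef_rot: [-2.129, -2.31, -0.001]
force: [1.0, -0.3, -0.8]
opening: 0.172
finger_force: 58.5
time_s: 13.1
tool_pos: [0.5635, -0.1461, 0.0777]
eef_rot: [2.135, 2.303, -0.001]
force: [-0.4, -0.5, -0.9]
opening: 0.176
finger_force: 58.5
TCP rd [-222.3   17.1] z 77.7 yaw err -0.31 tip [-45.3  16.2] F [-0.4  0.5] t 13.1
5050 ((-145.89401245117188, 16.92798614501953), (12.153216361999512, 72.83531951904297), 89.47807312011719) 64.24150989446666 77.73111930815668 -109.52556381000385
50 [-164.58803905   17.0155575 ] 64.2383617295254
90 [-124.74939342   16.78960377] 64.25814871943979
130 None 0
160 None 0
```

View pics/w6.png

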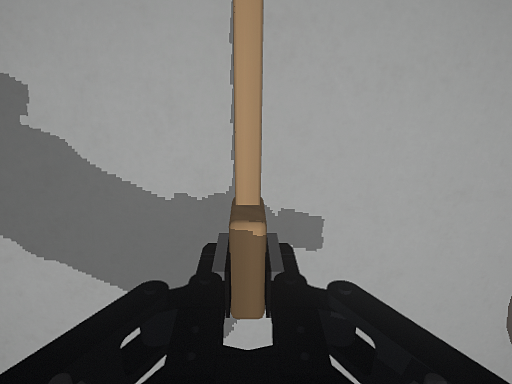

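The stick is gripped straight along the tool axis (columns 235–262) and level.

```bash
python3 -m handwheel '[0.01,0.008,0,0,0,-0.3,1, 0.02,0.0165,0.0,0,0,-0.3,1, 0.03,0.0165,0.01,0,0,-0.3,1, 0.04,0.0165,0.025,0,0,-0.3,1, 0.04,0.0165,0.035,0,0,-0.3,1, 0.04,0.0165,0.038,0,0,-0.3,1, 0.04,0.0165,0.038,0,0,-0.3,1]'; python3 st.py
python3 - <<'E'
from st import *
p,d=viewer.grab_frame("scene");uv=proj("scene",[[.5596,.1067,.02]])[0].astype(int);print(uv)
x,y=uv;cv2.imwrite("pics/s7.png",cv2.resize(p[y-60:y+60,x-80:x+80],(800,600),interpolation=cv2.INTER_CUBIC))
E
```

```text
time_s: 14.02
tool_pos: [0.5771, -0.1039, 0.039]
eef_rot: [2.128, 2.311, -0.001]
force: [-0.2, 0.0, -1.1]
opening: 0.173
finger_force: 58.5
TCP rd [-1.814e+02  1.000e-01] z 39.0 yaw err 0.08 tip [-4.4  0.4] F [0.  0.2] t 14.03
[252 171]
```

View pics/s7.png

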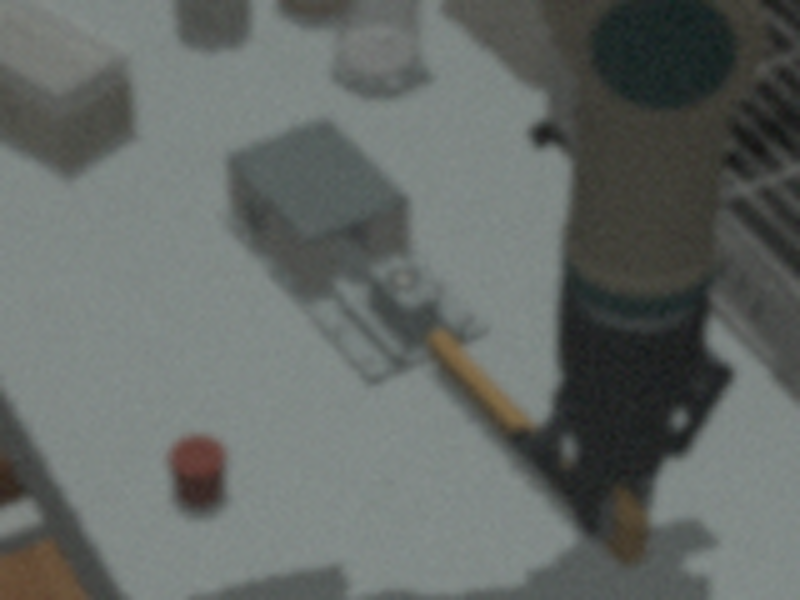

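The carrier stands in the lead-in with the stick tip in line behind it, at about (435,340). Start feeding.

```bash
python3 -m handwheel '[0.004,0,0,0,0,0,1, 0.008,0,0,0,0,0,1, 0.011,0,0,0,0,0,1, 0.014,0,0,0,0,0,1, 0.017,0,0,0,0,0,1, 0.02,0,0,0,0,0,1, 0.023,0,0,0,0,0,1, 0.026,0,0,0,0,0,1]' | grep force; python3 st.py
python3 -m handwheel '[0.003,0,0,0,0,0,1, 0.006,0,0,0,0,0,1, 0.009,0,0,0,0,0,1, 0.012,0,0,0,0,0,1, 0.015,0,0,0,0,0,1, 0.018,0,0,0,0,0,1, 0.021,0,0,0,0,0,1, 0.024,0,0,0,0,0,1]' |grep force; python3 st.py
```

```text
force: [-0.7, -0.6, -0.3]
finger_force: 58.6
TCP rd [-1.545e+02 -1.000e-01] z 39.3 yaw err 0.14 tip [22.5  0.3] F [-0.6  0.8] t 15.07
force: [0.3, -2.3, -0.4]
finger_force: 58.6
TCP rd [-130.4   -0. ] z 39.3 yaw err 0.14 tip [46.6  0.4] F [-2.3 -0.1] t 16.07
```

```bash
cat > gate.py <<'E'
import sys; from st import *
s=ctrl.get_state();t,th,F=rd(s);print("tip",round(t[0]+177,2),"y",round(t[1],2),"F",F.round(1),"Fz",s["force"][2].round(1),"t",round(s["time_s"],2));sys.exit(-F[0]>float(sys.argv[1]))
E
python3 -m handwheel '[0.002,0,0,0,0,0,1, 0.004,0,0,0,0,0,1, 0.006,0,0,0,0,0,1, 0.008,0,0,0,0,0,1, 0.01,0,0,0,0,0,1, 0.012,0,0,0,0,0,1]' >/dev/null; python3 gate.py 7.5 &&
python3 -m handwheel '[0.001,0,0,0,0,0,1, 0.002,0,0,0,0,0,1, 0.003,0,0,0,0,0,1, 0.004,0,0,0,0,0,1]' >/dev/null; python3 gate.py 7.5 &&
python3 -m handwheel '[0.001,0,0,0,0,0,1, 0.002,0,0,0,0,0,1, 0.003,0,0,0,0,0,1, 0.004,0,0,0,0,0,1]' >/dev/null; python3 gate.py 7.5 &&
python3 -m handwheel '[0.001,0,0,0,0,0,1, 0.002,0,0,0,0,0,1, 0.003,0,0,0,0,0,1, 0.004,0,0,0,0,0,1]' >/dev/null; python3 gate.py 7.5
```

```text
tip 58.5 y 0.08 F [-2.1  0.7] Fz 0.2 t 16.82
tip 58.5 y 0.08 F [-2.1  0.7] Fz 0.2 t 16.82
tip 58.5 y 0.08 F [-2.1  0.7] Fz 0.2 t 16.82
tip 58.5 y 0.08 F [-2.1  0.7] Fz 0.2 t 16.82False
False
False
False
```

```bash
sed -i 's/sys.exit(\(.*\))$/sys.exit(int(\1))/' gate.py
(python3 -m handwheel '[0.001,0,0,0,0,0,1, 0.002,0,0,0,0,0,1, 0.003,0,0,0,0,0,1, 0.004,0,0,0,0,0,1]' >/dev/null; python3 gate.py 8) &&
(python3 -m handwheel '[0.001,0,0,0,0,0,1, 0.002,0,0,0,0,0,1, 0.003,0,0,0,0,0,1, 0.004,0,0,0,0,0,1]' >/dev/null; python3 gate.py 8) &&
(python3 -m handwheel '[0.001,0,0,0,0,0,1, 0.002,0,0,0,0,0,1, 0.003,0,0,0,0,0,1, 0.004,0,0,0,0,0,1]' >/dev/null; python3 gate.py 8) &&
(python3 -m handwheel '[0.001,0,0,0,0,0,1, 0.002,0,0,0,0,0,1, 0.003,0,0,0,0,0,1, 0.004,0,0,0,0,0,1]' >/dev/null; python3 gate.py 8)
```

```text
tip 62.13 y 0.05 F [-2.3 -0.2] Fz -0.1 t 17.32
tip 66.18 y 0.05 F [-3.7  0.2] Fz -0.5 t 17.82
tip 70.58 y 0.05 F [-3.1 -0.1] Fz 0.4 t 18.32
tip 74.52 y 0.14 F [-2.6 -0.2] Fz -0.3 t 18.82
```

```bash

(python3 -m handwheel '[0.0005,0,0,0,0,0,1, 0.001,0,0,0,0,0,1]' >/dev/null; python3 gate.py 8) &&
(python3 -m handwheel '[0.0005,0,0,0,0,0,1, 0.001,0,0,0,0,0,1]' >/dev/null; python3 gate.py 8) &&
(python3 -m handwheel '[0.0005,0,0,0,0,0,1, 0.001,0,0,0,0,0,1]' >/dev/null; python3 gate.py 8) &&
(python3 -m handwheel '[0.0005,0,0,0,0,0,1, 0.001,0,0,0,0,0,1]' >/dev/null; python3 gate.py 8) &&
(python3 -m handwheel '[0.0005,0,0,0,0,0,1, 0.001,0,0,0,0,0,1]' >/dev/null; python3 gate.py 8) &&
(python3 -m handwheel '[0.0005,0,0,0,0,0,1, 0.001,0,0,0,0,0,1]' >/dev/null; python3 gate.py 8) &&
(python3 -m handwheel '[0.0005,0,0,0,0,0,1, 0.001,0,0,0,0,0,1]' >/dev/null; python3 gate.py 8) &&
(python3 -m handwheel '[0.0005,0,0,0,0,0,1, 0.001,0,0,0,0,0,1]' >/dev/null; python3 gate.py 8) &&
(python3 -m handwheel '[0.0005,0,0,0,0,0,1, 0.001,0,0,0,0,0,1]' >/dev/null; python3 gate.py 8) &&
(python3 -m handwheel '[0.0005,0,0,0,0,0,1, 0.001,0,0,0,0,0,1]' >/dev/null; python3 gate.py 8)
```

```text
tip 75.47 y 0.1 F [-2.8  1.6] Fz -0.2 t 19.07
tip 76.47 y 0.06 F [-3.6  0.9] Fz 0.2 t 19.32
tip 77.48 y 0.11 F [-3.5  1.3] Fz -0.8 t 19.57
tip 78.44 y 0.09 F [-3.8  1.3] Fz -0.6 t 19.82
tip 79.5 y 0.08 F [-4.1  2. ] Fz 0.4 t 20.07
tip 80.49 y 0.09 F [-3.   0.8] Fz 0.1 t 20.32
tip 81.5 y 0.1 F [-2.8  1.7] Fz -0.8 t 20.57
tip 82.48 y 0.1 F [-4.1  2.2] Fz 0.1 t 20.82
tip 83.52 y 0.11 F [-3.3  0.7] Fz -1.1 t 21.07
tip 84.47 y 0.13 F [-3.4  0.9] Fz 0.4 t 21.32
```

```bash

(python3 -m handwheel '[0.0005,0,0,0,0,0,1, 0.001,0,0,0,0,0,1]' >/dev/null; python3 gate.py 6.5) &&
(python3 -m handwheel '[0.0005,0,0,0,0,0,1, 0.001,0,0,0,0,0,1]' >/dev/null; python3 gate.py 6.5) &&
(python3 -m handwheel '[0.0005,0,0,0,0,0,1, 0.001,0,0,0,0,0,1]' >/dev/null; python3 gate.py 6.5) &&
(python3 -m handwheel '[0.0005,0,0,0,0,0,1, 0.001,0,0,0,0,0,1]' >/dev/null; python3 gate.py 6.5) &&
(python3 -m handwheel '[0.0005,0,0,0,0,0,1, 0.001,0,0,0,0,0,1]' >/dev/null; python3 gate.py 6.5) &&
(python3 -m handwheel '[0.0005,0,0,0,0,0,1, 0.001,0,0,0,0,0,1]' >/dev/null; python3 gate.py 6.5) &&
(python3 -m handwheel '[0.0005,0,0,0,0,0,1, 0.001,0,0,0,0,0,1]' >/dev/null; python3 gate.py 6.5) &&
(python3 -m handwheel '[0.0005,0,0,0,0,0,1, 0.001,0,0,0,0,0,1]' >/dev/null; python3 gate.py 6.5) &&
(python3 -m handwheel '[0.0005,0,0,0,0,0,1, 0.001,0,0,0,0,0,1]' >/dev/null; python3 gate.py 6.5) &&
(python3 -m handwheel '[0.0005,0,0,0,0,0,1, 0.001,0,0,0,0,0,1]' >/dev/null; python3 gate.py 6.5) &&
(python3 -m handwheel '[0.0005,0,0,0,0,0,1, 0.001,0,0,0,0,0,1]' >/dev/null; python3 gate.py 6.5) &&
(python3 -m handwheel '[0.0005,0,0,0,0,0,1, 0.001,0,0,0,0,0,1]' >/dev/null; python3 gate.py 6.5)
```

```text
tip 85.5 y 0.1 F [-2.2  1.2] Fz 0.3 t 21.57
tip 86.54 y 0.11 F [-2.8  1.7] Fz -0.1 t 21.82
tip 87.55 y 0.08 F [-2.3  1.6] Fz -0.1 t 22.07
tip 88.51 y 0.07 F [-3.1  1.1] Fz -0.4 t 22.32
tip 89.5 y 0.09 F [-2.7  2.4] Fz -0.4 t 22.57
tip 90.51 y 0.09 F [-2.1  1.1] Fz -0.3 t 22.82
tip 91.5 y 0.09 F [-1.5  1.6] Fz -1.2 t 23.07
tip 92.48 y 0.04 F [-1.6  0.3] Fz -0.7 t 23.32
tip 93.44 y 0.09 F [-2.7  0.9] Fz -1.0 t 23.57
tip 94.47 y 0.04 F [-1.8  0.6] Fz -0.6 t 23.82
tip 95.49 y 0.06 F [-2.5  1.3] Fz -1.2 t 24.07
tip 96.5 y 0.09 F [-3.   1.7] Fz -0.6 t 24.32
```

```bash

(python3 -m handwheel '[0.0005,0,0,0,0,0,1, 0.001,0,0,0,0,0,1]' >/dev/null; python3 gate.py 6.5) &&
(python3 -m handwheel '[0.0005,0,0,0,0,0,1, 0.001,0,0,0,0,0,1]' >/dev/null; python3 gate.py 6.5) &&
(python3 -m handwheel '[0.0005,0,0,0,0,0,1, 0.001,0,0,0,0,0,1]' >/dev/null; python3 gate.py 6.5) &&
(python3 -m handwheel '[0.0005,0,0,0,0,0,1, 0.001,0,0,0,0,0,1]' >/dev/null; python3 gate.py 6.5) &&
(python3 -m handwheel '[0.0005,0,0,0,0,0,1, 0.001,0,0,0,0,0,1]' >/dev/null; python3 gate.py 6.5) &&
(python3 -m handwheel '[0.0005,0,0,0,0,0,1, 0.001,0,0,0,0,0,1]' >/dev/null; python3 gate.py 6.5) &&
(python3 -m handwheel '[0.0005,0,0,0,0,0,1, 0.001,0,0,0,0,0,1]' >/dev/null; python3 gate.py 6.5) &&
(python3 -m handwheel '[0.0005,0,0,0,0,0,1, 0.001,0,0,0,0,0,1]' >/dev/null; python3 gate.py 6.5) &&
(python3 -m handwheel '[0.0005,0,0,0,0,0,1, 0.001,0,0,0,0,0,1]' >/dev/null; python3 gate.py 6.5) &&
(python3 -m handwheel '[0.0005,0,0,0,0,0,1, 0.001,0,0,0,0,0,1]' >/dev/null; python3 gate.py 6.5) &&
(python3 -m handwheel '[0.0005,0,0,0,0,0,1, 0.001,0,0,0,0,0,1]' >/dev/null; python3 gate.py 6.5) &&
(python3 -m handwheel '[0.0005,0,0,0,0,0,1, 0.001,0,0,0,0,0,1]' >/dev/null; python3 gate.py 6.5)
```

```text
tip 97.47 y 0.09 F [-2.4  0.9] Fz -0.6 t 24.57
tip 98.45 y 0.09 F [-2.6  1.5] Fz -1.6 t 24.82
tip 99.49 y 0.07 F [-3.   1.5] Fz -0.6 t 25.07
tip 100.39 y 0.1 F [-2.3  1.1] Fz 0.7 t 25.32
tip 100.7 y 0.11 F [-4.7  2. ] Fz -0.5 t 25.57
tip 100.97 y 0.11 F [-6.2  2.1] Fz -0.2 t 25.82
tip 101.24 y 0.04 F [-7.7  2.2] Fz -0.2 t 26.07
```

The stop is found at a tip position of about 100.4. The arm adds about 1.6 N per commanded mm.

```bash

(python3 -m handwheel '[0.0006,0,0,0,0,0,1, 0.0012,0,0,0,0,0,1]' >/dev/null; python3 gate.py 11) &&
(python3 -m handwheel '[0.0006,0,0,0,0,0,1, 0.0012,0,0,0,0,0,1]' >/dev/null; python3 gate.py 11.5)
python3 -m handwheel '[0,0,0,0,0,0,1]' >/dev/null; python3 gate.py 20
```

```text
tip 101.55 y 0.01 F [-7.7  1.7] Fz 0.5 t 26.32
tip 101.81 y 0.02 F [-10.1   2.6] Fz 1.1 t 26.57
tip 101.83 y 0.05 F [-10.    2.6] Fz 1.0 t 26.7
```

```bash

python3 -m handwheel '[0.0006,0,0,0,0,0,1, 0.0012,0,0,0,0,0,1]' >/dev/null; python3 gate.py 20
python3 -m handwheel '[0,0,0,0,0,0,1,0,0,0,0,0,0,1]' >/dev/null; python3 gate.py 20
python3 -m handwheel '[0,0,0,0,0,0,1,0,0,0,0,0,0,1]' >/dev/null; python3 gate.py 20
python3 -m handwheel '[0,0,0,0,0,0,1,0,0,0,0,0,0,1]' >/dev/null; python3 gate.py 20
python3 -m handwheel '[0,0,0,0,0,0,1,0,0,0,0,0,0,1]' >/dev/null; python3 gate.py 20
```

```text
tip 102.11 y -0.0 F [-11.3   2.3] Fz 1.5 t 26.95
tip 102.12 y 0.03 F [-11.6   2.1] Fz 0.7 t 27.2
tip 102.08 y -0.01 F [-12.    2.7] Fz 1.1 t 27.45
tip 102.14 y 0.03 F [-11.5   2.6] Fz 1.2 t 27.7
tip 102.14 y -0.01 F [-12.4   3. ] Fz 1.8 t 27.95
```

```bash

python3 -m handwheel '[-0.002,0,0,0,0,0,1, -0.005,0,0,0,0,0,1, -0.01,0,0,0,0,0,1, -0.02,0,0,0,0,0,1, -0.035,0,0,0,0,0,1, -0.055,0,0,0,0,0,1, -0.08,0,0,0,0,0,1, -0.105,0,0,0,0,0,1]' >/dev/null; python3 st.py
python3 -m handwheel '[-0.025,0,0,0,0,0,1, -0.04,0,0,0,0,0,1, -0.06,-0.03,-0.01,0,0,0,1, -0.08,-0.06,-0.01,0,0,0,1, -0.1,-0.09,0,0,0,0,1, -0.1,-0.095,0,0,0,0,1, -0.1,-0.095,0.004,0,0,0,1, -0.1,-0.095,0.007,0,0,0,1]';  python3 st.py
```

```text
TCP rd [-177.3    0. ] z 39.4 yaw err 0.07 tip [-0.3  0.2] F [-0.4 -0.8] t 28.95
time_s: 29.95
tool_pos: [0.4918, -0.2042, 0.0321]
eef_rot: [2.124, 2.314, 0.002]
force: [0.9, 1.3, -0.6]
opening: 0.179
finger_force: 58.7
TCP rd [-274.4   93.2] z 32.1 yaw err 0.25 tip [-97.4  94. ] F [ 1.2 -1. ] t 29.95
```

```bash

python3 -m handwheel '[0,0,0.0015,0,0,0,1, 0,0,0.003,0,0,0,1, 0,0,0.0035,0,0,0,1, 0,0,0.0037,0,0,0,1, 0,0,0.0037,0,0,0,0.5, 0,0,0.0037,0,0,0,0, 0,0,0.0037,0,0,0,-0.5, 0,0,0.0037,0,0,0,-0.5]'
python3 -m handwheel '[0,0,-0.02,0,0,0,-0.5, 0,0,-0.05,0,0,0,-0.5, 0,0,-0.09,0,0,0,-0.5, -0.02,0,-0.13,0,0,0,-0.5, -0.02,0,-0.17,0,0,0,-0.5, -0.02,0,-0.2,0,0,0,-0.5, -0.02,0,-0.2,0,0,0,-0.5]'
python3 - <<'E'
from st import *
s=ctrl.get_state();p,d=viewer.grab_frame("wrist");cv2.imwrite("pics/w8.png",p);P=cloud("wrist",d,s)
L=(P[...,:2]-o)@np.c_[e,n]*1000;Z=P[...,2]*1000
m=(d>0)&(Z>9)&(Z<45)&(abs(L[...,1]-93)<30)&(L[...,0]>-320)&(L[...,0]<-60)
print(cv2.minAreaRect(L[m].astype(np.float32)),[np.median(Z[m&(abs(L[...,0]-x)<8)]).round(1) for x in(-274,-200,-120)])
E
```

```text
time_s: 30.95
tool_pos: [0.4905, -0.2051, 0.0286]
eef_rot: [2.127, 2.312, 0.0]
force: [0.3, -1.1, -0.1]
opening: 0.753
finger_force: 0.0
time_s: 31.82
tool_pos: [0.4934, -0.2258, 0.2308]
eef_rot: [2.124, 2.309, 0.003]
force: [-0.6, -0.4, -0.3]
opening: 0.746
finger_force: 0.0
((-216.5373077392578, 94.88648223876953), (15.786347389221191, 160.88241577148438), 89.88993072509766) [np.float64(34.6), np.float64(14.8), np.float64(nan)]
  return _methods._mean(a, axis=axis, dtype=dtype,
  ret = ret.dtype.type(ret / rcount)
```

View pics/w8.png

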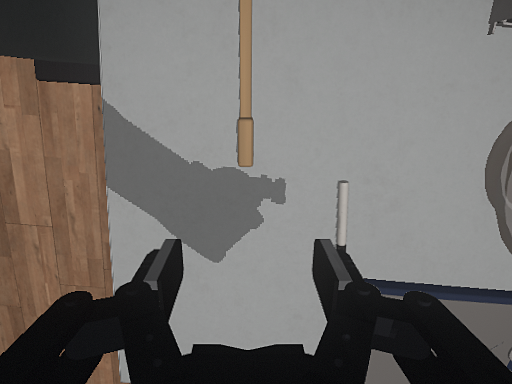

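The stick lies flat and free on the bench, with its block at (245,142), and the marker is untouched. The jaws are clear.

```bash
python3 -c "
from plant import job
print(job.finish_job())"
```

```text
the job is handed in; nothing more can be done
None
```

The job is handed in at about 32 s: the carrier was fed home with the stick, held against the stop at about 12 N for a second (highest reading 12.4 N), and the stick laid flat on the bench clear of the reader; I didn't look into the tunnel again after drawing the stick out.

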